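Fit the stirrer shaft of a bench bioreactor

TASK

Swing the black clamp lever on the vessel's carriage open, slide the carriage until its red pointer meets the red line on the base, and swing the lever back until it is locked. Then take the blue-headed stirrer shaft out of the white rack, thread it straight down through the brass drive bearing and on through the white bushing in the vessel's lid, and finish still holding it there, upright and still, with its steel collar about 10 mm above the bearing, so that a colleague can tighten the chuck. Leave the probes in the rack and everything else on the bench where they are.

Things in the scene. Friction and masses are not known exactly. Their poses are not given: they have to be found in the camera images.
- stand: fixed drive stand: white base plate (x -155 to +155, y -198 to +148 mm, 10 thick), two steel rails, blue drive arm. Origin on the bench under the brass bearing's axis. y runs along the rails (world y at yaw 0); the -x side faces the robot. Column and black motor (54 mm wide, top 237 mm up) at x +115, y +85 mm; the blue arm from there to the bearing is 52 mm wide, top 172 mm up
- bearing_top (a point): centre of the upper mouth of the brass drive bearing, 174 mm above the bench. Vertical through bore 13.6 mm wide, 24 mm long (lower mouth at 150 mm), with a 4 mm wide, 4 mm deep 45-degree lead-in at the top; 48 mm outside. Axes parallel to the stand's
- lid_bushing (a point): centre of the upper mouth of the white bushing in the vessel's lid, 124 mm above the bench; right under bearing_top when joint carriage is 0. Vertical through bore 16 mm wide, 26 mm long (lower mouth at 98 mm), with a 6 mm wide, 6 mm deep lead-in cone. Below it the vessel is empty down to 46 mm above the bench. The steel lid is 96 mm wide, top at 108 mm; its ports end at 123 mm
- carriage (a joint): position in m of the carriage (aluminium plate with the foil-wrapped vessel) along stand +y: 0 when its red pointers stand at the red lines on the base (lid bushing under the bearing); negative towards stand -y, the robot's right. Travel -0.115 to +0.05; starts between -0.11 and -0.05. About 3 N plus a little damping move it when unlocked; locked, the brake holds it
- carriage_grip (a point): centre of the black push knob on the carriage's front right corner, fixed to it (carriage x -105, y -45 mm): a round post 22 mm wide from 66 to 100 mm above the bench, top at 104 mm; this point is at 86 mm. Can be pinched from above with the fingers closing across the rails (stand x) to slide the carriage
- clamp_lever (a joint): angle in rad of the clamp lever about its vertical hinge: 0 locked (arm 10 degrees anticlockwise of stand +y), grows anticlockwise seen from above to 1.3 fully open (arm towards the robot). Starts between 0 and 0.08. The brake is free beyond about 0.75 and grips harder the nearer to 0, holding about 40 N. Stays where it is left; 1 N at the grip turns it when free, up to 7 N into the lock
- lever_hinge (a point): point on the vertical hinge axis of the clamp lever, 86 mm above the bench, at carriage x -105, y +20 mm
- lever_knob (a point): centre of the black upright grip at the end of the clamp lever, 75 mm from lever_hinge, 86 mm above the bench; a round grip 20 mm wide, 65 to 101 mm above the bench, that spins freely on its stud: it can be pinched from above and led round the arc without turning the hand. The steel arm below it is 9 mm thick, top at 64 mm
- rack: fixed white plastic rack, 216 mm long (its x axis) by 70 mm, top at 120 mm above the bench, with three 15 mm holes in a row along x at -65, 0 and +65 mm. The stirrer shaft, the pH probe and the thermowell hang in them by their collars, in any order. Origin on the bench under its centre
- shaft: stirrer shaft, hanging upright in the rack: steel rod 10 mm wide and 105 mm long with a 6 mm tapered tip, then a steel collar 24 mm wide and 8 mm thick, then a round blue head 16 mm wide and 50 mm tall. Total 163 mm, about 0.12 kg. Origin at the lower tip, z up along the shaft
- shaft_tip (a point): the lower tip of the shaft (its origin)
- shaft_collar (a point): centre of the underside of the shaft's collar, 105 mm above the tip
- shaft_head (a point): point to grip on the shaft's blue head, 139 mm above the tip (head: 113 to 163 mm above the tip); when it hangs in the rack this point is 154 mm above the bench
- ph_probe: bystander: pH probe with red cap hanging in the rack, cap 25 mm wide, top 158 mm above the bench; origin at its lower tip
- thermowell: bystander: thin steel thermowell with black cap hanging in the rack, 25 mm wide, top 149 mm above the bench; origin at its lower tip
- base_bottle: bystander: white bottle with red cap, 68 mm wide, 160 mm tall; origin under its base
- acid_bottle: bystander: white bottle with red cap, 68 mm wide, 160 mm tall; origin under its base
- media_bottle: bystander: amber bottle with blue cap, 72 mm wide, 150 mm tall; origin under its base
- beaker: bystander: glass beaker, 70 mm wide, 90 mm tall; origin under its base
- impeller: bystander: spare steel six-blade impeller lying flat, 62 mm wide, 20 mm tall; origin under its centre
- wrench: bystander: wrench lying on the bench; origin under its middle

How it is judged:
By the outcome, as a careful person would: the job done as asked, in the order asked, and still so for the second after the job is handed in, while the arm keeps its last pose, push and grip.
It also fails if it takes over 72 s, if anything falls off the work surface, if the arm or the gripper's body presses on something with over 40 N, if the wrist force passes 120 N, or if a joint passes its speed limit or range.

ROBOT

A 6-joint arm with a two-finger parallel gripper is mounted at the origin on the work surface. World frame = base frame: x ahead of the robot, y to its left, z up, the work surface at z = 0. Lengths are in m, angles in rad, forces in N, time in s.
With the tool pointing down it reaches from about 0.35 to 0.975 m from the base axis. Payload 4.9 kg.
Tool frame: the origin (TCP) lies on the centre line of the jaws, within the pads' length; the fingertips stand 22 mm ahead of it and the grasp point (between the pads) lies 3 mm ahead of it; z points along the fingers, y is the line along which they close (so a half turn about z gives the same grasp; the last joint's range is limited). The gripper opens to 85 mm and grips with 20 to 120 N. Pads are 22 mm wide; open, the fingers measure 114 mm over their backs; the gripper's body (76 mm by 85 mm) begins 54 mm behind the grasp point. The pads swing forward as they close: fully open they stand 13 mm farther back than shut.
Start: joints at [0.994, 0.053, 1.613, -0, 1.476, -0.119], TCP at [0.276, 0.561, 0.253] pointing down, gripper open.
Joint ranges: [-3.01, 3.01], [-1.01, 2.22], [0.06, 2.58], [-1.02, 4.17], [0.09, 2.62], [-3.14, 3.14]. Speed limits (rad/s): [2.57, 2.57, 3.14, 3.14, 3.14, 3.14].

INTERFACE

Orientations are given as a unit quaternion [w, x, y, z].
In Python, from station import manip gives the robot as it stands. Calls block until the motion is done:
- manip.move_pose(position, orientation): joint-space move of the TCP to a pose.
- manip.move_l(position, ori=None, vel=0.15, max_force=None): straight line of the TCP; ori=None keeps the orientation; vel is the mean speed in m/s. With max_force (N) it stops when the force on the tool has changed by that much, and returns True; else False.
- manip.goto_joints(angles): joint-space move.
- manip.set_gripper(opening): finger opening in m; the grip force is fixed at half the most; returns when the fingers have stopped.
- manip.sleep(seconds).
- manip.inverse_kinematics(position, orientation): joint angles nearest the present ones, or None.
- manip.capture(name): name is "scene" or "top"; returns a dict with "color" (400x640x3 uint8, red, green, blue), "fx", "fy", "cx", "cy" (pixels), "k1" (the pictures are not rectified: a ray, as slopes to the right and down, at radius r is drawn at 1 + k1 r^2 times it, then the intrinsics apply), "camera_from_world" (4x4, takes a point from world to camera coordinates). Camera axes: x right, y down, z forward; pixel columns grow to the right and rows downward; lengths in m; the calibration is good to about 2 mm. A picture is of the moment at which its call begins. There is no depth.
A pose or a line that the arm cannot do raises manip.PlanningError and nothing moves.
- manip.sign_off(): hands the job in; it is judged then, once.
Trained networks look in a picture, given as the dict that the camera call returned (one of the last four; its "shot" number tells which), for a name from the list of things; names that differ only in an ending like _2 or _b are one class to them, and where a whole thing is asked for, a point or a joint stands for the part that bears it (a point fixed in the world has none). Each returns a list of dicts, best first, with "score" (0 to 1); they miss things now and then, are a little off and sometimes report something else, mostly with a low value. They report only what shows in the picture. A call takes as long as a camera call.
- manip.recognise(picture, name): "extent" ([centre column, centre row, width, height] in pixels, round what is visible of it).
- manip.outline_of(picture, name): "pixels" (400x640 bool, what is visible of it) and "extent" ([centre column, centre row, width, height] in pixels, round what is visible of it).
Readings, each from a call of its own:
- manip.current_t(): time.
- manip.current_joint_pos(): joint angles.
- manip.current_qvel(): joint speeds.
- manip.current_joint_torque(): joint torques, N m.
- manip.current_tcp_pos(): TCP position.
- manip.current_eef_rot(): TCP orientation.
- manip.current_wrist_force(): force on the tool from outside, world axes, zero at the start.
- manip.current_moment(): the same for the moment, N m.
- manip.current_finger_gap(): finger opening in m.
- manip.current_grasp_force(): force on a finger pad.
Only numpy, scipy, OpenCV 4.12 (cv2) and the standard library are available. Lean on these libraries where they do the work, as an engineer would, in place of code of your own. Each camera call takes 0.05 s, during which the arm holds its last target. There are 200 camera calls.

## Working session

There is one attempt and no reset: what is moved stays moved. The work goes in short steps, each a Python script; the robot and the scene stay as the last script left them, time stands still between calls to the robot, and variables do not carry over. Pictures are saved under pics/ and viewed, at most 10 in all, crops included, and the job is handed in when it is done.

```bash
ls; mkdir -p pics
cat > h.py <<'E'
import numpy as np, cv2
from station import manip as m
def ray(p,uv):
    T=np.array(p["camera_from_world"]);R,t=T[:3,:3],T[:3,3]
    d=np.array([(uv[0]-p["cx"])/p["fx"],(uv[1]-p["cy"])/p["fy"]]);s=d.copy()
    for _ in range(20): s=d/(1+p["k1"]*(s@s))
    v=R.T@np.array([s[0],s[1],1]);return -R.T@t,v/np.linalg.norm(v)
def atz(p,uv,z):
    o,v=ray(p,uv);return o+v*(z-o[2])/v[2]
def proj(p,X):
    T=np.array(p["camera_from_world"]);c=T[:3,:3]@np.array(X)+T[:3,3];s=c[:2]/c[2];s=s*(1+p["k1"]*(s@s))
    return np.array([p["fx"]*s[0]+p["cx"],p["fy"]*s[1]+p["cy"]])
def tri(obs):
    A=np.zeros((3,3));b=np.zeros(3)
    for p,uv in obs:
        o,v=ray(p,uv);M=np.eye(3)-np.outer(v,v);A+=M;b+=M@o
    return np.linalg.solve(A,b)
def save(p,n): cv2.imwrite(f"pics/{n}.png",p["color"][:,:,::-1])
E
python3 - <<'E'
from h import *
P={}
for n in("scene","top"):
    p=m.capture(n);save(p,n+"0");P[n]=p
    T=np.array(p["camera_from_world"]);print(n,-T[:3,:3].T@T[:3,3],T[2,:3],p["fx"],p["k1"])
    for k in["stand","bearing_top","lid_bushing","carriage","carriage_grip","lever_hinge","lever_knob","clamp_lever","rack","shaft","shaft_head","shaft_collar","ph_probe","thermowell","base_bottle","acid_bottle","media_bottle","beaker","impeller","wrench"]:
        r=m.recognise(p,k);print(k,[(round(x["score"],2),np.round(x["extent"]).astype(int).tolist()) for x in r[:2]])
import pickle;pickle.dump(P,open("p0.pkl","wb"))
print(m.current_t())
E
```

```text
pics
scene [ 1.0006187  -0.52303577  1.19946524] [-0.3464451   0.41652719 -0.84052418] 403.7766725643001 -0.03888657320472464
stand [(0.92, [348, 227, 132, 120]), (0.55, [265, 332, 24, 27])]
bearing_top [(0.76, [347, 228, 135, 119])]
lid_bushing [(0.72, [333, 212, 64, 73])]
carriage [(0.81, [334, 214, 64, 68])]
carriage_grip [(0.98, [334, 213, 64, 70]), (0.24, [173, 295, 21, 15])]
lever_hinge [(0.7, [347, 226, 131, 116]), (0.42, [322, 193, 18, 26])]
lever_knob [(0.58, [325, 192, 22, 30])]
clamp_lever [(0.43, [325, 192, 17, 34])]
rack [(0.69, [243, 258, 75, 59])]
shaft [(0.67, [242, 245, 9, 15])]
shaft_head [(0.58, [241, 244, 5, 15])]
shaft_collar [(0.49, [242, 244, 13, 15])]
ph_probe [(0.5, [224, 237, 13, 8]), (0.47, [336, 213, 66, 74])]
thermowell [(0.7, [175, 293, 20, 17]), (0.48, [261, 256, 9, 10])]
base_bottle [(0.92, [315, 300, 26, 36])]
acid_bottle [(0.8, [264, 333, 27, 30])]
media_bottle [(0.59, [367, 112, 19, 34]), (0.37, [260, 253, 9, 10])]
beaker [(0.89, [421, 144, 23, 26])]
impeller [(0.57, [173, 294, 24, 18])]
wrench [(0.56, [314, 152, 31, 37]), (0.56, [324, 191, 19, 30])
[... 428 characters left out ...]
66, [296, 214, 30, 8])]
lever_knob [(0.44, [296, 215, 25, 4]), (0.16, [306, 194, 46, 51])]
clamp_lever [(0.42, [296, 214, 28, 13])]
rack [(0.86, [389, 227, 36, 63]), (0.45, [305, 195, 46, 51])]
shaft [(0.49, [389, 225, 6, 2])]
shaft_head [(0.44, [389, 224, 6, 6])]
shaft_collar [(0.53, [296, 215, 24, 7]), (0.41, [392, 223, 4, 5])]
ph_probe []
thermowell [(0.56, [386, 209, 10, 10])]
base_bottle [(0.84, [381, 160, 22, 23])]
acid_bottle [(0.55, [425, 171, 24, 22])]
media_bottle [(0.86, [191, 238, 24, 19])]
beaker [(0.8, [187, 177, 21, 19]), (0.24, [392, 225, 5, 6])]
impeller [(0.6, [442, 253, 12, 13]), (0.53, [255, 259, 19, 37])]
wrench [(0.73, [191, 239, 24, 19]), (0.7, [254, 260, 20, 38])]
2.1
```

View pics/scene0.png

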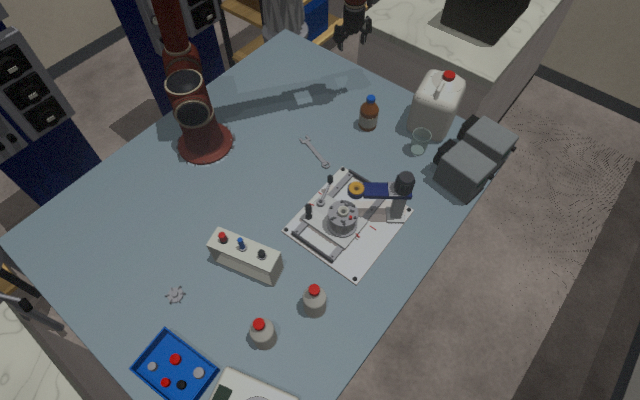

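View pics/top0.png

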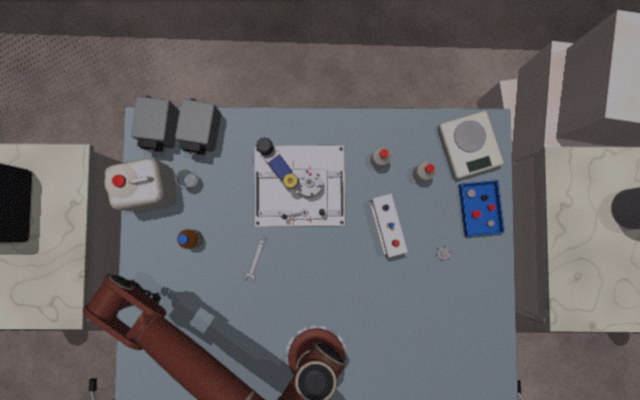

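Top view: the bearing is at about (291,181), the push knob at about (322,212), the lever at about (296,215) and the shaft at about (390,225). In the scene view, the bearing is at about (356,188) and the shaft head at about (241,243). I'll zoom in on both.

Run:
```python
import pickle,cv2,numpy as np
P=pickle.load(open("p0.pkl","rb"))
def crop(n,x0,y0,w,h,s): return cv2.resize(P[n]["color"][y0:y0+h,x0:x0+w,::-1],None,fx=s,fy=s,interpolation=cv2.INTER_CUBIC)
# top: x 248..348 y 140..232 ; scale 6
cv2.imwrite("pics/ctop.png",crop("top",246,138,104,94,6))
cv2.imwrite("pics/cscene.png",crop("scene",278,160,140,122,5))
a=crop("top",365,188,48,74,6);b=crop("scene",200,222,90,74,6)
cv2.imwrite("pics/crack.png",cv2.resize(np.hstack([a,b]),None,fx=.9,fy=.9))
```

```text
(no output)
```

View pics/ctop.png

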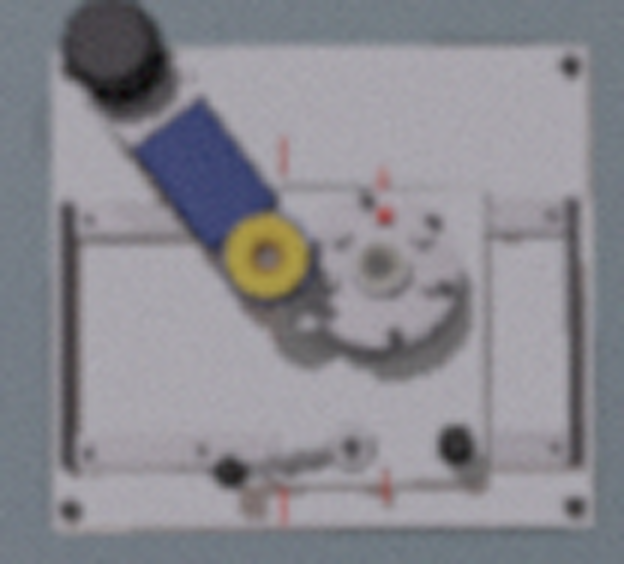

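View pics/cscene.png

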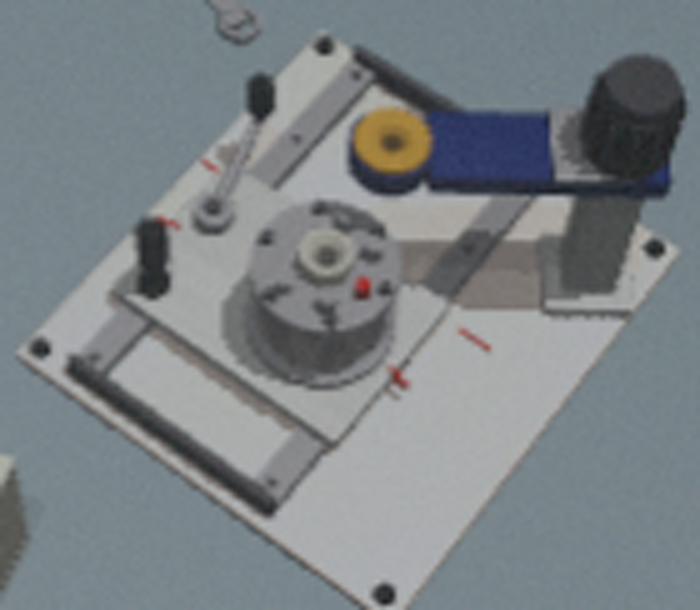

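View pics/crack.png

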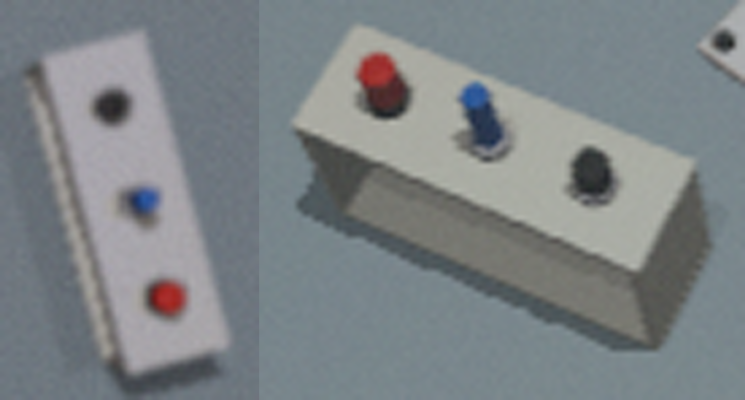

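The zooms agree with the description: the stand is close to yaw 0, the red base lines are at about crop x 284 and the pointers at about 385. The shaft is in the middle rack hole, with the red cap on one side and the black on the other. Next I'll fit the stand, carriage, lever and rack jointly, then triangulate independently as a check.

```bash
cat > fit.py <<'E'
from h import *
import pickle
from scipy.optimize import least_squares
P=pickle.load(open("p0.pkl","rb"))
t=lambda x,y:("top",(246+(x+.5)/6-.5,138+(y+.5)/6-.5))
s=lambda x,y:("scene",(278+(x+.5)/5-.5,160+(y+.5)/5-.5))
rt=lambda x,y:("top",(365+(x+.5)/5.4-.5,188+(y+.5)/5.4-.5))
rs=lambda x,y:("scene",(200+(x-259+.5)/5.4-.5,222+(y+.5)/5.4-.5))
C=lambda x,y,z:(lambda q:(x,y+q[3],z))
F=lambda x,y,z:(lambda q:(x,y,z))
def K(z): return lambda q:(-.105-.075*np.sin(q[4]+np.radians(10)),q[3]+.02+.075*np.cos(q[4]+np.radians(10)),z)
st=[(F(.155,.148,.01),t(50,45),None),(F(.155,-.198,.01),t(587,47),s(402,612)),(F(-.155,-.198,.01),t(592,527),s(17,353)),(F(-.155,.148,.01),t(53,528),s(320,32)),(F(.155,.148,.01),None,s(680,250)),
(F(0,0,.174),t(267,256),s(393,142)),(C(0,0,.124),t(379,264),s(326,254)),(C(-.105,-.045,.104),t(456,441),s(152,227)),(K(.101),t(231,467),s(261,84))]
def W(q,l):
    c,sn=np.cos(q[2]),np.sin(q[2]);return np.array([q[0]+c*l[0]-sn*l[1],q[1]+sn*l[0]+c*l[1],l[2]])
def res(q,L): return np.concatenate([proj(P[o[0]],W(q,f(q)))-o[1] for f,*os in L for o in os if o])
r=least_squares(res,[.65,.05,0,-.07,.04],args=(st,),loss="soft_l1");q=r.x
print("stand",q.round(4));print(res(q,st).reshape(-1,2).round(1).tolist())
for n,a,b in[("bearing",st[5][1],st[5][2]),("bushing",st[6][1],st[6][2]),("grip",st[7][1],st[7][2]),("knob",st[8][1],st[8][2])]:print(n,tri([(P[a[0]],a[1]),(P[b[0]],b[1])]).round(4))
for n,i in[("bearing",5),("bush",6),("grip",7),("knob",8)]:print(n,W(q,st[i][0](q)).round(4))
G=lambda x,y,z:(lambda q:(x,y,z))
# rack x axis: top view from black toward red
rk=[(G(0,0,.178),rt(146,198),rs(475,95)),(G(-.065,0,.149),rt(111,104),rs(593,158)),(G(.065,0,.158),rt(168,297),rs(378,66)),
(G(-.108,.035,.12),rt(145,30),rs(695,160)),(G(-.108,-.035,.12),rt(40,58),rs(640,270)),(G(.108,.035,.12),rt(230,347),rs(293,122)),(G(.108,-.035,.12),rt(130,375),rs(358,25))]
# orientation of corner labels resolved by trying both
best=None
for perm in(0,1):
    L=list(rk)
    if perm:
        L[3]=(rk[3][0],rt(145,30),rs(640,270)) and (rk[3][0],rt(40,58),rs(640,270));L[4]=(rk[4][0],rt(145,30),rs(695,160));L[5]=(rk[5][0],rt(130,375),rs(358,25));L[6]=(rk[6][0],rt(230,347),rs(293,122))
        L=[(f,a,b) for f,a,b in L]
    for fl in(0,1):
        M=L if not fl else L[:3]+[(L[3][0],L[3][1],L[4][2]),(L[4][0],L[4][1],L[3][2]),(L[5][0],L[5][1],L[6][2]),(L[6][0],L[6][1],L[5][2])]
        for y0 in(-1.3,1.8,-2,1.3):
            rr=least_squares(res,[.5,-.3,y0],args=(M,),loss="soft_l1")
            if best is None or rr.cost<best[0]:best=(rr.cost,rr.x,M)
k=best[1];print("rack",best[0],k.round(4),res(k,best[2]).reshape(-1,2).round(1).tolist())
for n,i in[("shaft",0),("black",1),("red",2)]:print(n,W(k,rk[i][0](k)).round(4),tri([(P[rk[i][1][0]],rk[i][1][1]),(P[rk[i][2][0]],rk[i][2][1])]).round(4))
E
python3 fit.py; python3 -c "
from h import *
print(m.current_eef_rot(),m.current_finger_gap(),m.current_wrist_force())"
```

```text
stand [ 0.6452  0.095   0.0165 -0.0658  0.0333]
[[-0.0, 0.1], [0.5, -1.2], [-1.5, 2.0], [0.9, -0.5], [-0.5, -0.5], [-0.4, 0.4], [0.1, -1.3], [0.6, -1.1], [-0.1, -0.5], [0.1, -1.2], [0.5, -0.4], [0.1, -0.7], [0.6, -0.4], [-0.2, 0.2], [-0.2, 0.0], [0.2, -0.8]]
bearing [0.6447 0.0955 0.1663]
bushing [0.6455 0.0309 0.1165]
grip [ 0.5408 -0.0153  0.101 ]
knob [0.5243 0.12   0.0972]
bearing [0.6452 0.095  0.174 ]
bush [0.6463 0.0292 0.124 ]
grip [ 0.542  -0.0176  0.104 ]
knob [0.5243 0.1205 0.101 ]
rack 59.1548458757566 [ 0.4927 -0.2583 -2.8752] [[0.4, -0.1], [-0.1, -0.9], [0.7, -0.3], [-0.5, 0.2], [0.5, -0.2], [-0.3, -0.4], [-0.5, -0.2], [-0.4, -0.5], [0.1, -0.4], [0.4, -0.5], [0.1, -0.4], [-12.4, 17.5], [-0.4, -0.5], [11.9, -19.2]]
shaft [ 0.4927 -0.2583  0.178 ] [ 0.4922 -0.2582  0.1716]
black [ 0.5554 -0.2411  0.149 ] [ 0.5545 -0.2391  0.1455]
red [ 0.4299 -0.2754  0.158 ] [ 0.4291 -0.2745  0.1532]
[-1.24521739e-05  2.26917109e-01  9.73914075e-01 -1.61044262e-05] 0.08544908025856399 [ 0.1058802  -0.40844065  0.48010061]
```

```bash
cat >> h.py <<'E'
Q=np.array([.6452,.0950,.0165]); q0=-.0658
def down(phi): a=(phi+np.pi/2)/2; return [0,float(np.cos(a)),float(np.sin(a)),0]
def SW(x,y,z): c,s=np.cos(Q[2]),np.sin(Q[2]);return np.array([Q[0]+c*x-s*y,Q[1]+s*x+c*y,z])
def knob(q,th,z): a=th+np.radians(10);return SW(-.105-.075*np.sin(a),q+.02+.075*np.cos(a),z)
def stat(s): print(s,"t%.1f"%m.current_t(),"tcp",np.round(m.current_tcp_pos(),4),"F",np.round(m.current_wrist_force(),1),"gap %.4f"%m.current_finger_gap(),"gf %.0f"%m.current_grasp_force())
E
python3 - <<'E'
from h import *
o=down(Q[2]); k=knob(q0,.033,.25)
for oo in(o,down(Q[2]+np.pi)): print(m.inverse_kinematics(k,oo))
j=[(np.abs(np.array(m.inverse_kinematics(k,oo))[5]),i) for i,oo in enumerate((o,down(Q[2]+np.pi)))]
o=(o,down(Q[2]+np.pi))[min(j)[1]]
m.move_pose(k,o);stat("above")
m.set_gripper(.055)
k[2]=.094;print(m.move_l(k,vel=.12,max_force=15));stat("down")
m.set_gripper(0);stat("grip")
for n in("scene","top"): save(m.capture(n),n+"1")
a=cv2.imread("pics/scene1.png")[150:270,270:430];b=cv2.imread("pics/top1.png")[130:240,240:360]
cv2.imwrite("pics/v1.png",np.hstack([cv2.resize(a,(480,360)),cv2.resize(b,(320,360))]))
E
```

```text
[ 8.77247142e-02 -1.54324692e-01  1.81796570e+00 -4.44089210e-16
  1.47795165e+00  7.12247142e-02]
[ 8.77247142e-02 -1.54324692e-01  1.81796570e+00 -4.44089210e-16
  1.47795165e+00 -3.07036794e+00]
above t3.9 tcp [0.5242 0.1214 0.25  ] F [-0.  -0.3  0.7] gap 0.0856 gf 0
False
down t5.8 tcp [0.525  0.1207 0.095 ] F [ 0.  -0.8  0.3] gap 0.0551 gf 0
grip t6.2 tcp [0.5246 0.1208 0.0947] F [-1.1  1.1  3.9] gap 0.0177 gf 59
```

View pics/v1.png

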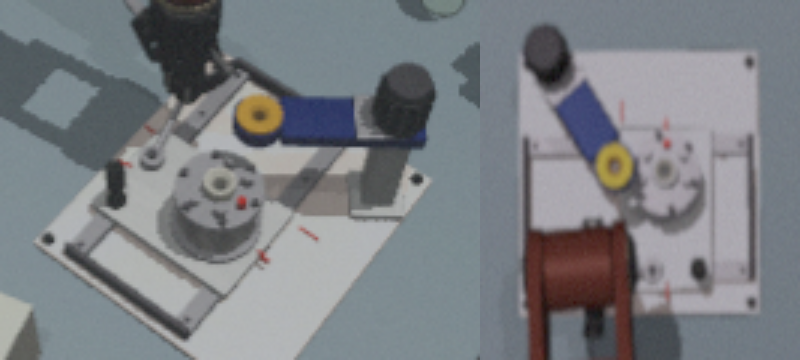

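The pictures show the gripper over the lever knob, with the arm at the grip. The gap of about 18 mm and small reaction force mean it is held. Now I'll swing the lever open.

Run:
```python
from h import *
p0=np.array(m.current_tcp_pos());th0=.033
for th in np.linspace(th0,1.2,10)[1:]:
    p=p0+knob(q0,th,0)-knob(q0,th0,0); h=m.move_l(p,vel=.1,max_force=45)
    print(round(th,2),np.round(m.current_wrist_force(),1),h)
    if h: break
stat("open")
m.set_gripper(.055);stat("rel")
p=np.array(m.current_tcp_pos());p[2]=.16;m.move_l(p,vel=.2)
g=SW(-.105,q0-.045,.16);m.move_l(g,vel=.25)
P=m.capture("scene");r=m.outline_of(P,"clamp_lever");print(r and (r[0]["score"],r[0]["extent"]))
save(P,"s2");stat("above push")
g[2]=.096;print(m.move_l(g,vel=.12,max_force=15));stat("down");m.set_gripper(0);stat("grip")
```

```text
0.16 [-0.9  2.2  3.4] False
0.29 [-2.3  1.4  3.7] False
0.42 [-2.9  1.9  4.8] False
0.55 [-2.7  2.7  4.6] False
0.68 [-2.1  1.7  4.3] False
0.81 [-2.7  0.6  5.3] False
0.94 [-2.6  0.6  4.3] False
1.07 [-3.9  1.   5.4] False
1.2 [-5.7 -0.4  6.1] False
open t8.6 tcp [0.4669 0.0605 0.0946] F [-5.7 -0.4  6.1] gap 0.0180 gf 60
rel t9.0 tcp [0.4675 0.061  0.0944] F [-0.6  0.2  0.9] gap 0.0550 gf 0
(0.74, [265.2, 332.6, 27.8, 31.5])
above push t10.2 tcp [ 0.5408 -0.0166  0.1588] F [-0.6  0.4 -0.5] gap 0.0548 gf 0
False
down t10.8 tcp [ 0.5423 -0.0174  0.0965] F [0.6 0.  1. ] gap 0.0548 gf 0
grip t11.2 tcp [ 0.5404 -0.0176  0.0973] F [-10.9   0.   10. ] gap 0.0199 gf 59
```

Run:
```python
from h import *
p=np.array(m.current_tcp_pos()); p=p+SW(0,-q0,0)-SW(0,0,0)
print(m.move_l(p,vel=.06,max_force=30));m.sleep(.2);stat("slid")
p=m.capture("scene");save(p,"s3");t=m.capture("top");save(t,"t3")
a=cv2.imread("pics/s3.png")[160:270,280:420];b=cv2.imread("pics/t3.png")[130:240,245:350]
cv2.imwrite("pics/v3.png",np.hstack([cv2.resize(a,(460,361),interpolation=2),cv2.resize(b,(340,361),interpolation=2)]))
# red pixels
for n,I in(("s",p["color"]),("t",t["color"])):
    I=I.astype(int);M=((I[:,:,0]-np.maximum(I[:,:,1],I[:,:,2]))>35).astype(np.uint8)
    k,l,S,c=cv2.connectedComponentsWithStats(M)
    print(n,[(S[i][:5].tolist(),c[i].round(1).tolist()) for i in range(1,k) if S[i][4]>2 and 280<c[i][0]<420 and 130<c[i][1]<270])
```

```text
False
slid t12.7 tcp [0.5394 0.0485 0.0974] F [-1.3  2.8  1.5] gap 0.0202 gf 59
s [([326, 156, 4, 4, 6], [327.8, 157.5]), ([350, 183, 4, 4, 6], [351.8, 184.7]), ([352, 191, 2, 2, 3], [352.7, 191.3]), ([361, 202, 2, 4, 8], [361.5, 203.5]), ([367, 221, 3, 3, 5], [368.0, 222.0]), ([370, 226, 6, 4, 6], [372.5, 227.3])]
t [([380, 149, 9, 9, 67], [383.9, 152.9]), ([293, 219, 1, 5, 5], [293.0, 221.0]), ([393, 240, 7, 6, 34], [395.7, 242.6])]
```

View pics/v3.png

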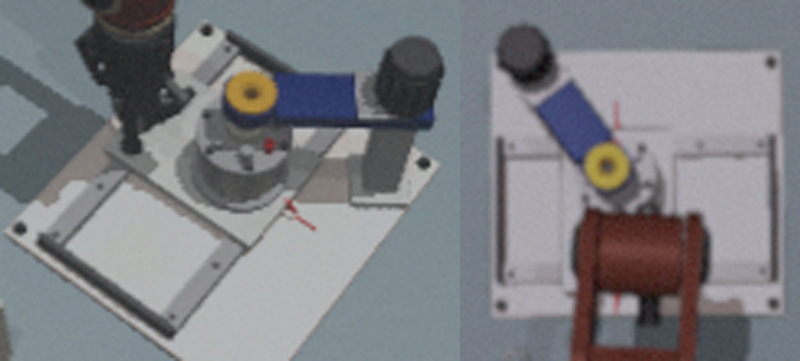

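The pointer sits close to the line: in the scene view the tip is at about (367,222), touching the line running to (375,230). I'll back the hand off for a sub-pixel check.

Run:
```python
from h import *
m.set_gripper(.055)
p=np.array(m.current_tcp_pos());p[2]=.17;m.move_l(p,vel=.2)
m.move_l([.40,-.10,.24],vel=.35);stat("away")
S=[m.capture("scene") for _ in range(4)]
T=[m.capture("top") for _ in range(4)]
import pickle
for L in(S,T): L[0]["color"]=np.mean([x["color"] for x in L],0).round().astype(np.uint8)
save(S[0],"s4");save(T[0],"t4");pickle.dump({"scene":S[0],"top":T[0]},open("p4.pkl","wb"))
P0=pickle.load(open("p0.pkl","rb"))
for tag,I in(("t0",P0["top"]["color"]),("t4",T[0]["color"])):
  I=I.astype(float);R=np.clip(I[:,:,0]-(I[:,:,1]+I[:,:,2])/2-8,0,None)
  for r0,r1 in((158,172),(210,228)):
    for r in range(r0,r1):
      w=R[r,284:320]
      if w.max()>12:
        i=np.argmax(w);a=slice(max(i-2,0),i+3);print(tag,r,round((w[a]*np.arange(284,320)[a]).sum()/w[a].sum(),2),int(w.max()),end="; ")
  print()
for y in(0,):
  for x in(-.15,-.13,.11,.13,.15): print(x,proj(T[0],SW(x,0,.01)).round(2),proj(S[0],SW(x,0,.01)).round(2))
a=cv2.imread("pics/s4.png")[165:245,295:385];b=cv2.imread("pics/t4.png")[150:230,260:340]
cv2.imwrite("pics/v4.png",np.hstack([cv2.resize(a,(423,376),interpolation=2),cv2.resize(b,(376,376),interpolation=2)]))
```

```text
away t14.5 tcp [ 0.3998 -0.0995  0.2384] F [-0.5 -0.6 -1. ] gap 0.0549 gf 0
t0 161 292.71 17; t0 162 292.71 23; t0 163 292.71 23; t0 164 292.7 23; t0 165 292.71 22; t0 166 292.74 17; t0 167 309.34 26; t0 168 309.19 30; t0 169 309.1 19; t0 217 309.69 20; t0 218 309.8 27; t0 219 309.65 37; t0 220 292.78 38; t0 221 292.71 35; t0 222 292.66 31; t0 223 292.75 31; t0 224 292.75 24; t0 225 292.74 12; 
t4 161 292.73 18; t4 162 292.72 25; t4 163 292.7 22; t4 164 292.71 22; t4 165 292.7 23; t4 166 292.88 26; t4 167 293.02 36; t4 168 292.98 37; t4 169 292.91 20; t4 217 293.12 22; t4 218 293.06 30; t4 219 293.13 44; t4 220 293.15 51; t4 221 293.05 47; t4 222 292.85 38; t4 223 292.71 32; t4 224 292.7 25; t4 225 292.71 12; 
-0.15 [293.   224.18] [318.17 191.59]
-0.13 [292.97 218.92] [322.64 194.48]
0.11 [292.51 156.36] [379.68 231.39]
0.13 [292.47 151.2 ] [384.73 234.66]
0.15 [292.44 146.04] [389.83 237.97]
```

View pics/v4.png

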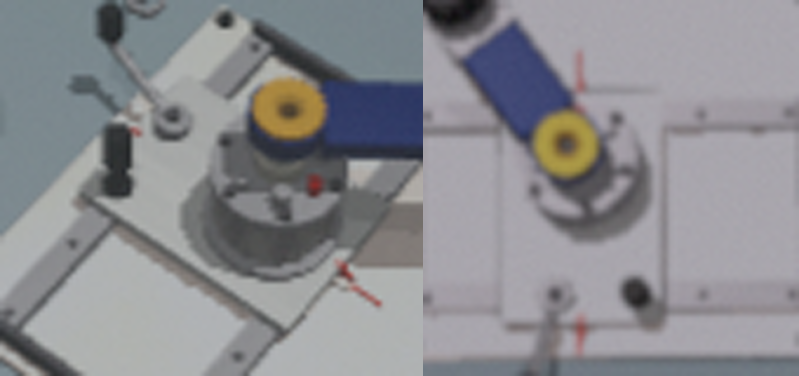

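Run:
```python
from h import *
import pickle
A=pickle.load(open("p0.pkl","rb"));B=pickle.load(open("p4.pkl","rb"))
def blobs(p,x0,x1,y0,y1,th=12):
    I=p["color"].astype(float);R=I[:,:,0]-(I[:,:,1]+I[:,:,2])/2-th
    R=np.clip(R,0,None);R2=np.zeros_like(R);R2[y0:y1,x0:x1]=R[y0:y1,x0:x1]
    k,l,S,c=cv2.connectedComponentsWithStats((R2>0).astype(np.uint8),connectivity=8);o=[]
    for i in range(1,k):
        if S[i][4]>4:
            ys,xs=np.where(l==i);w=R2[ys,xs];o.append(((xs*w).sum()/w.sum(),(ys*w).sum()/w.sum(),*S[i].tolist()))
    return np.round(o,2).tolist()
for n,p in(("A",A),("B",B)):
    print(n,"scene",blobs(p["scene"],300,390,180,250));print(n,"top",blobs(p["top"],284,320,155,230))
# displacement by template in both views
def disp(n,c,r,guess):
    a=cv2.cvtColor(A[n]["color"],cv2.COLOR_RGB2GRAY);b=cv2.cvtColor(B[n]["color"],cv2.COLOR_RGB2GRAY)
    s=8;a=cv2.resize(a,None,fx=s,fy=s,interpolation=2);b=cv2.resize(b,None,fx=s,fy=s,interpolation=2)
    cx,cy=int(c[0]*s),int(c[1]*s);R=r*s;T=a[cy-R:cy+R,cx-R:cx+R]
    gx,gy=cx+int(guess[0]*s),cy+int(guess[1]*s);w=4*s
    W=b[gy-R-w:gy+R+w,gx-R-w:gx+R+w];m_=cv2.matchTemplate(W,T,cv2.TM_CCOEFF_NORMED);_,v,_,l=cv2.minMaxLoc(m_)
    return v,np.array(c)+[guess[0]+(l[0]-w)/s,guess[1]+(l[1]-w)/s]
for nm,ct,cs,z in(("knob",(321.9,211.7),(308.3,205.4),.104),("hinge",(304.9,212.7),(320.3,202.5),.07)):
    vt,t2=disp("top",ct,4,(-16.6,0));vs,s2=disp("scene",cs,4,(0,0) if 0 else (proj(B["scene"],SW(0,0,z))-proj(B["scene"],SW(0,-.063,z))))
    a=tri([(A["top"],ct),(A["scene"],cs)]);b=tri([(B["top"],t2),(B["scene"],s2)])
    print(nm,vt,vs,t2,s2,(b-a).round(4),"atz top",(atz(B["top"],t2,z)-atz(A["top"],ct,z)).round(4),"scene",(atz(B["scene"],s2,z)-atz(A["scene"],cs,z)).round(4))
```

```text
A scene [[355.97, 187.62, 348.0, 181.0, 17.0, 14.0, 175.0], [319.66, 192.8, 318.0, 192.0, 4.0, 3.0, 7.0], [311.29, 203.98, 309.0, 203.0, 5.0, 3.0, 8.0], [350.19, 216.61, 349.0, 215.0, 4.0, 5.0, 17.0], [372.52, 227.36, 369.0, 225.0, 7.0, 5.0, 11.0], [357.28, 234.97, 355.0, 233.0, 5.0, 5.0, 15.0]]
A top [[292.79, 163.46, 292.0, 161.0, 2.0, 6.0, 12.0], [309.3, 167.55, 308.0, 166.0, 3.0, 4.0, 10.0], [289.99, 180.23, 284.0, 173.0, 14.0, 15.0, 161.0], [309.62, 173.33, 308.0, 172.0, 4.0, 4.0, 14.0], [309.74, 218.94, 309.0, 216.0, 3.0, 6.0, 14.0], [292.72, 221.41, 291.0, 219.0, 4.0, 7.0, 17.0]]
B scene [[355.96, 187.63, 348.0, 181.0, 17.0, 14.0, 176.0], [323.4, 192.45, 322.0, 192.0, 3.0, 2.0, 5.0], [361.55, 203.75, 360.0, 202.0, 4.0, 5.0, 17.0], [370.14, 224.69, 366.0, 220.0, 10.0, 10.0, 25.0]]
B top [[292.88, 165.56, 292.0, 161.0, 3.0, 9.0, 22.0], [290.04, 180.12, 284.0, 172.0, 14.0, 16.0, 167.0], [293.01, 220.46, 292.0, 217.0, 3.0, 9.0, 24.0]]
knob 0.9845881462097168 0.9487733840942383 [305.05 211.7 ] [319.94692366 193.39697838] [-0.0004  0.0608 -0.002 ] atz top [-0.0003  0.0608  0.    ] scene [0.0002 0.0591 0.    ]
hinge 0.8933905363082886 0.9088693857192993 [288.425 212.825] [331.33534433 190.54864196] [-0.0007  0.0618  0.0007] atz top [-0.0008  0.0606  0.    ] scene [-0.0009  0.0604  0.    ]
```

Run:
```python
from h import *
import pickle
A=pickle.load(open("p0.pkl","rb"));t,s=A["top"],A["scene"]
for nm,L,Pp in(("far",((292.75,163.46),(372.52,227.36)),((309.3,167.55),(357.28,234.97))),("near",((292.72,221.9),(319.66,192.8)),((309.7,218.2),(311.29,203.98)))):
    l=tri([(t,L[0]),(s,L[1])]);p=tri([(t,Pp[0]),(s,Pp[1])]);print(nm,l.round(4),p.round(4),(p-l).round(4))
    for z in(.01,.03,.05): print(z,(atz(t,Pp[0],z)-atz(t,L[0],.01)).round(4)[1],(atz(s,Pp[1],z)-atz(s,L[1],.01)).round(4)[1])
print((atz(s,(361.55,203.75),.123)-atz(s,(350.19,216.61),.123)).round(4))
# bearing/bushing from blobs
print("bearing top",atz(t,(290.0,180.2),.174),"bush",atz(t,(308.75,181.6),.124))
```

```text
far [0.7277 0.0955 0.0084] [0.7095 0.0315 0.0271] [-0.0183 -0.0641  0.0187]
0.01 -0.0635 -0.0552
0.03 -0.064 -0.0647
0.05 -0.0645 -0.0741
near [0.5031 0.0929 0.0094] [0.5173 0.0286 0.029 ] [ 0.0142 -0.0643  0.0196]
0.01 -0.0644 -0.0546
0.03 -0.0648 -0.064
0.05 -0.0653 -0.0734
[-0.    0.06  0.  ]
bearing top [0.64365833 0.09504665 0.174     ] bush [0.64491318 0.03106886 0.124     ]
```

The carriage started at about -64 mm and moved about 60.5 mm, so roughly 3.7 mm remains. I'll nudge it, re-measure, then close the lever by pushing with the closed fingers, which puts no radial drag on the carriage.

```bash
sed -i 's/^Q=.*/Q=np.array([.6440,.0946,.0116]); q0=-.0643/' h.py
cat >> h.py <<'E'
def redoff():
    S=[m.capture("top")["color"].astype(float) for _ in range(3)];I=np.mean(S,0);s=m.capture("scene");o=[]
    R=np.clip(I[:,:,0]-(I[:,:,1]+I[:,:,2])/2-8,0,None)
    for r in(167,168,217,218):
        w=R[r,286:300];o.append(round((w*np.arange(286,300)).sum()/max(w.sum(),1),2))
    print("top pointer cols",o);return s
def peaks(s):  # red knob port on lid in scene
    I=s["color"].astype(float);R=np.clip(I[:,:,0]-(I[:,:,1]+I[:,:,2])/2-12,0,None)
    R[:, :355]=0;R[:, 369:]=0;R[:197]=0;R[211:]=0
    y,x=np.mgrid[:400,:640];c=((x*R).sum()/R.sum(),(y*R).sum()/R.sum());a=atz(s,(350.19,216.61),.123);b=atz(s,c,.123)
    print("port",np.round(c,2),"moved",(b-a).round(4))
E
python3 - <<'E'
from h import *
redoff();peaks(m.capture("scene"))
o=down(Q[2]);g=SW(-.105,-.0038-.045,.16);m.move_l(g,o,vel=.3);g[2]=.094;print(m.move_l(g,vel=.15,max_force=15));m.set_gripper(0);stat("grip")
p=np.array(m.current_tcp_pos());p[1]+=.0038;m.move_l(p,vel=.03,max_force=30);m.sleep(.2);stat("nudged")
m.set_gripper(.05);p[2]=.17;m.move_l(p,vel=.2);m.move_l([.40,-.06,.24],vel=.4);m.set_gripper(0)
s=redoff();peaks(s);stat("away")
import pickle;pickle.dump(s,open("s5.pkl","wb"))
for z,c in((.101,"knob"),):
  r=m.recognise(s,"lever_knob");print([(x["score"],np.round(x["extent"],1).tolist()) for x in r[:2]])
save(s,"s5")
print("pred knob px th1.2",proj(s,knob(0,1.2,.101)),"t",proj(s,knob(0,1.0,.101)))
E
```

```text
top pointer cols [np.float64(293.01), np.float64(293.0), np.float64(293.07), np.float64(293.05)]
port [361.54 203.73] moved [-0.0001  0.06    0.    ]
False
grip t17.0 tcp [0.5396 0.0445 0.0958] F [-4.5 -0.9  7.8] gap 0.0202 gf 59
nudged t17.5 tcp [0.5395 0.0482 0.0958] F [-1.  -3.3 -0.1] gap 0.0202 gf 60
top pointer cols [np.float64(292.18), np.float64(291.99), np.float64(292.1), np.float64(292.14)]
port [362.2  202.81] moved [-0.0005  0.0641  0.    ]
away t19.8 tcp [ 0.4001 -0.06    0.2401] F [-0.  -0.7 -0. ] gap 0.0002 gf 0
[(0.46, [326.3, 180.1, 17.4, 25.7])]
pred knob px th1.2 [317.54860993 165.6177271 ] t [321.13987454 163.62654866]
```

```bash
cat > lock.py <<'E'
from h import *
def peg(th,d,z):
    a=th+np.radians(10)+Q[2]; return knob(0,th,z)-d*np.array([np.cos(a),np.sin(a),0]), down(a-np.pi/2)
p,o=peg(1.2,.034,.17);m.move_pose(p,o);stat("pre")
p,o=peg(1.2,.034,.094);print(m.move_l(p,o,vel=.15,max_force=12))
p,o=peg(1.2,.021,.094);print(m.move_l(p,o,vel=.08,max_force=12));stat("touch")
for th in np.r_[np.linspace(1.2,.05,9)[1:],np.linspace(.02,-.12,8)]:
    p,o=peg(th,.021,.094);h=m.move_l(p,o,vel=.1 if th>.06 else .03,max_force=20 if th<.06 else 25)
    print(round(th,2),h,np.round(m.current_wrist_force(),1))
    if h or np.linalg.norm(m.current_wrist_force()[:2])>14: break
stat("end")
p,o=peg(max(th,0)+.1,.034,.094);m.move_l(p,o,vel=.15);p[2]=.2;m.move_l(p,vel=.25)
m.move_l([.40,-.10,.26],vel=.4)
s=redoff();peaks(s);t=m.capture("top");save(s,"s6");save(t,"t6");stat("away")
a=cv2.imread("pics/s6.png")[160:245,295:395];b=cv2.imread("pics/t6.png")[150:230,260:340]
cv2.imwrite("pics/v6.png",np.hstack([cv2.resize(a,(423,360),interpolation=2),cv2.resize(b,(376,360),interpolation=2)]))
E
python3 lock.py
```

```text
pre t20.6 tcp [0.4589 0.0934 0.1704] F [0.3 0.1 0.4] gap -0.0003 gf 0
False
False
touch t21.6 tcp [0.462  0.107  0.0951] F [-0.5 -0.1  0.9] gap -0.0001 gf 0
1.06 False [-0.8 -0.5  0.3]
0.91 False [0.1 0.9 0.2]
0.77 False [-0.3 -0.1 -0.5]
0.62 False [ 0.2  0.2 -0.2]
0.48 False [-0.2 -0.4  0. ]
0.34 False [-0.2 -0.1  0.3]
0.19 False [ 0.4 -0.4  0.3]
0.05 False [-0.4 -0.3 -0. ]
0.02 False [-1.1  0.6 -0.9]
0.0 False [-0.4 -0.  -0.3]
-0.02 False [-5.6 -0.2  3.9]
-0.04 False [-10.7  -0.4   6.7]
-0.06 False [-14.9  -1.1  10.8]
end t25.4 tcp [0.5049 0.1851 0.0936] F [-14.9  -1.1  10.8] gap 0.0000 gf 8
top pointer cols [np.float64(292.17), np.float64(291.98), np.float64(292.08), np.float64(292.15)]
port [362.21 202.81] moved [-0.0004  0.0642  0.    ]
away t27.4 tcp [ 0.4002 -0.0987  0.2593] F [-0.4 -0.4  0.7] gap 0.0001 gf 0
```

View pics/v6.png

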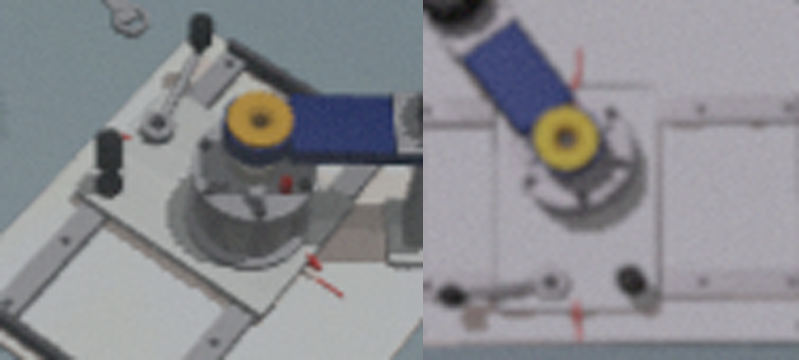

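Lever locked: in both views the arm lies along +y, about 7° in the image, with the knob at top (356,219). I'll check the final carriage position from the saved pictures, which costs no robot time.

Run:
```python
from h import *
import pickle
A=pickle.load(open("p0.pkl","rb"))
B={k:dict(A[k],color=cv2.imread(f"pics/{k[0]}6.png")[:,:,::-1]) for k in A}
g=lambda p:cv2.GaussianBlur(cv2.cvtColor(np.ascontiguousarray(p["color"]),cv2.COLOR_RGB2GRAY).astype(np.float32),(0,0),.7)
def d(n,X,r,L=.0643):
    # X approx world pt in A; find displacement along y maximizing NCC by subpixel warp
    a,b=g(A[n]),g(B[n]);c=proj(A[n],X);k=2*r+1
    T=cv2.getRectSubPix(a,(k,k),tuple(map(float,c)));best=[]
    ys=np.arange(L-.008,L+.008,.00025)
    for y in ys:
        e=proj(A[n],np.array(X)+[-Q[2]*y,y,0]);W=cv2.getRectSubPix(b,(k,k),tuple(map(float,e)))
        best.append(cv2.matchTemplate(W,T,cv2.TM_CCOEFF_NORMED)[0,0])
    i=int(np.argmax(best));return round(float(ys[i]),5),round(float(best[i]),3)
pts={"knob":SW(-.105,q0-.045,.1),"hinge":SW(-.105,q0+.02,.07),"ptrF":(.7095,.0315,.0271),"ptrN":(.5173,.0286,.029)}
for n in("top","scene"):
    print(n,{k:d(n,v,3) for k,v in pts.items()}, {k:d(n,v,5) for k,v in pts.items()})
# right carriage-plate edge, several places
for n in("top","scene"):
    print(n,"edge",[d(n,SW(x,q0-.068,.04),4) for x in(-.06,.0,.06)])
```

```text
top {'knob': (0.0638, 0.985), 'hinge': (0.06405, 0.973), 'ptrF': (0.06305, 0.905), 'ptrN': (0.06405, 0.95)} {'knob': (0.0638, 0.991), 'hinge': (0.0638, 0.979), 'ptrF': (0.06455, 0.708), 'ptrN': (0.06455, 0.957)}
scene {'knob': (0.0643, 0.991), 'hinge': (0.06555, 0.968), 'ptrF': (0.06655, 0.643), 'ptrN': (0.06755, 0.99)} {'knob': (0.06405, 0.993), 'hinge': (0.0648, 0.957), 'ptrF': (0.0668, 0.542), 'ptrN': (0.0673, 0.992)}
top edge [(0.0638, 0.992), (0.06355, 0.99), (0.0563, 0.734)]
scene edge [(0.06455, 0.998), (0.06455, 0.976), (0.0643, 0.989)]
```

The carriage moved 64.1 ± 0.3 mm against a target of 64.3 mm, so it is at the line. Next is the shaft.

Run:
```python
from h import *
o=down(.2664-np.pi/2);x=np.array([.4920,-.2583,.25])
m.set_gripper(.05)
m.move_pose(x,o);stat("above")
x[2]=.160;print(m.move_l(x,vel=.12,max_force=10));stat("down")
m.set_gripper(0);stat("grip")
p=np.array(m.current_tcp_pos());p[2]+=.195
print(m.move_l(p,vel=.12,max_force=25));stat("lifted")
b=SW(0,0,p[2]);m.move_l(b,vel=.25);stat("over bearing")
import pickle
s=m.capture("scene");t=m.capture("top");pickle.dump({"scene":s,"top":t},open("p7.pkl","wb"));save(s,"s7");save(t,"t7")
for n in["shaft","shaft_collar","shaft_head"]:
  r=m.recognise(s,n);print(n,[(round(q["score"],2),np.round(q["extent"],1).tolist()) for q in r[:2]])
tip=b-[0,0,.145];print("pred tip px",proj(s,tip),"bearing",proj(s,SW(0,0,.174)),"top",proj(t,tip))
a=cv2.imread("pics/s7.png")[120:220,300:410]
cv2.imwrite("pics/v7.png",cv2.resize(a,(660,600),interpolation=2))
```

```text
above t28.7 tcp [ 0.4916 -0.2577  0.2498] F [ 0.1  1.  -0.4] gap 0.0499 gf 0
False
down t29.6 tcp [ 0.4925 -0.2585  0.161 ] F [0.9 0.4 0.7] gap 0.0496 gf 0
grip t30.0 tcp [ 0.4925 -0.2587  0.1611] F [ 0.8 -0.2  3.7] gap 0.0147 gf 58
False
lifted t31.8 tcp [ 0.4923 -0.2585  0.3549] F [ 0.4 -0.3 -1.6] gap 0.0144 gf 58
over bearing t33.5 tcp [0.6438 0.0936 0.3562] F [ 0.7  0.3 -2.3] gap 0.0145 gf 58
shaft [(0.6, [360.3, 167.1, 8.4, 21.4]), (0.6, [245.4, 256.9, 76.5, 61.6])]
shaft_collar [(0.44, [358.4, 169.6, 9.8, 21.2])]
shaft_head [(0.71, [262.1, 253.8, 7.3, 9.0]), (0.47, [358.2, 169.6, 6.5, 23.4])]
pred tip px [356.80963873 179.67258622] bearing [355.90334062 186.66614127] top [289.4460751 178.8087961]
```

View pics/v7.png

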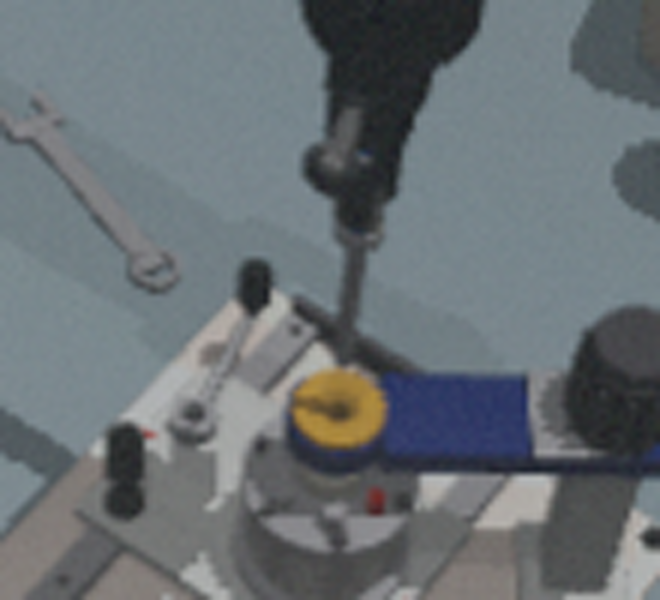

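The shaft hangs straight above the bearing: the tip is at about (357.3,180.3) and the hole at about (356.6,188), within 1–2 mm of the prediction. Now a guarded descent.

Run:
```python
from h import *
b=SW(0,0,.325);m.move_l(b,vel=.15)
zf=.1611+.064
for z in(.308,.295,.28,.265,.25,.236,zf):
    b[2]=z;h=m.move_l(b,vel=.05,max_force=10);stat(f"{z:.3f} {h}")
    if h: break
```

```text
0.308 False t34.6 tcp [0.6439 0.0946 0.3076] F [-0.1  0.2 -0.3] gap 0.0146 gf 58
0.295 False t35.0 tcp [0.6437 0.0946 0.2942] F [-0.2  0.  -1.4] gap 0.0145 gf 58
0.280 False t35.4 tcp [0.6437 0.0946 0.2793] F [-0.4  0.1 -1. ] gap 0.0144 gf 58
0.265 False t35.9 tcp [0.6437 0.0946 0.2643] F [ 0.3  0.5 -1.1] gap 0.0144 gf 58
0.250 False t36.3 tcp [0.6437 0.0946 0.2493] F [ 0.6 -1.  -1.3] gap 0.0146 gf 58
0.236 False t36.8 tcp [0.6437 0.0946 0.2353] F [ 0.2 -1.1 -1. ] gap 0.0141 gf 58
0.225 False t37.1 tcp [0.6436 0.0946 0.2243] F [ 0.1 -0.5 -0.7] gap 0.0149 gf 58
```

Run:
```python
from h import *
m.move_l(SW(0,0,.2259),vel=.02);m.sleep(.8);stat("hold")
s=m.capture("scene");print([(round(q["score"],2),np.round(q["extent"],1).tolist()) for q in m.recognise(s,"shaft")[:2]],proj(s,SW(0,0,.184)))
redoff();print(m.sign_off())
```

```text
hold t38.2 tcp [0.644  0.0946 0.2259] F [ 1.   0.3 -2.5] gap 0.0142 gf 58
[] [356.14353952 184.81328835]
top pointer cols [np.float64(292.4), np.float64(292.37), np.float64(291.84), np.float64(291.8)]
the job is handed in; nothing more can be done
None
```

I handed the job in at about 38 s: the carriage is within about 0.5 mm of its red line with the lever locked, and the shaft is through the bearing and lid bushing, still held with its collar about 10 mm above the bearing; I inferred the final fit from arm position and near-zero contact force, as the last detection did not find the shaft.

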